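# Third hand at the rack-shoe screwing jig

## Robot

A 6-joint arm with a two-finger parallel gripper is mounted at the origin on the work surface. World frame = base frame: x ahead of the robot, y to its left, z up, the work surface at z = 0. Lengths are in mm, angles in rad, forces in N, time in s.
With the tool pointing down it reaches from about 300 to 825 mm from the base axis. Payload 5.4 kg.
Tool frame: the origin (TCP) lies midway between the tips of the shut fingers; the grasp point (between the pads) lies 19 mm behind it; x points along the fingers, z is the direction in which the jaws open and shut, and the axes are right-handed (so a half turn about x gives the same grasp; the last joint's range is limited). The gripper opens to 92 mm and grips with 3 to 60 N. Pads are 20 mm wide; open, the fingers measure 128 mm over their backs; the gripper's body (75 mm by 189 mm) begins 69 mm behind the grasp point.
Start: joints at [-1.503, 0.158, 1.597, -0, 1.386, -0.21], TCP at [157.665, -552.945, 214.601] pointing down, gripper open.
Joint ranges: [-2.91, 2.91], [-0.94, 2.29], [0.18, 2.7], [-1.29, 4.43], [0.17, 2.64], [-3, 3]. Speed limits (rad/s): [2.57, 2.57, 3.14, 3.14, 3.14, 3.14].

## Interface

Orientations are given as a rotation vector (axis times angle).
In Python, from station import robot gives the robot as it stands. The module is installed in compiled form; this text tells all that it offers.
- The arm moves only by the shell command python3 -m jog 'ROWS' [FORCE]. ROWS is JSON, a list that holds one entry, the list of rows, each a list of 7 numbers: the turn, a rotation vector about the world's x, y, z in degrees, then the shift along the world's x, y, z in cm, then the finger opening in cm, from 0 to 9.19. A call has 1 to 10 rows; each row is the pose to reach, as a shift and turn from the pose commanded when the call began; what a row does not reach only later rows make up. A row lasts 1/10 s, in which the tool goes at most 50 mm and 8.59 degrees, less where a joint would pass 70% of its speed; a pose out of reach is approached as far as the arm can. A call with a gripper value outside its range is refused whole. The fingers move at their own pace and stop on an object; FORCE is the grip in N (left out, the last holds). Time passes only in rows, so rows that repeat a pose let the fingers close. It gives the time, the measured TCP pose, the force and the opening at its end, in the units of the state.
- robot.get_state(): the state, without advancing time (a new reading comes with each control period).
- robot.snapshot(name): name is "scene" or "top"; returns a dict with "image" (420x560x3 uint8, red, green, blue), "camera_matrix" (3x3 intrinsics, pixels), "rvec" (rotation vector, rad) and "tvec" (3), from world to camera coordinates, as OpenCV has them. Camera axes: x right, y down, z forward; pixel columns grow to the right and rows downward; lengths in mm; the calibration is good to about 2 mm. A picture is of the moment at which its call begins. There is no depth.
- robot.hand_in(): hands the job in, once; it reports no verdict.
The state is a dict: "time": time; "q": joint angles; "dq": joint speeds; "joint_torque": joint torques, N m; "ee_pos": TCP position; "eef_rot": TCP orientation; "ft_force": force on the tool from outside, world axes, zero at the start; "torque": the same for the moment, N m; "finger_gap": opening from 0.0 (shut) to 1.0 (fully open).
Only numpy, scipy, OpenCV 4.12 (cv2) and the standard library are available. Lean on these libraries where they do the work, as an engineer would, in place of code of your own. Each camera call takes 0.05 s, during which the arm holds its last target. There are 200 camera calls.

## Task

Set the jig's size slide for the large size by sliding its red grip fully home to the red end stop, then take the large post shoe (blue socket) from the bench and lay it flat on the jig's plywood bed in front of the yellow sprung fence, its plate centred between the two black marks on the fence. Press the shoe squarely against the fence until the fence's black pointer stands in the green part of the scale, never pushing it into the red, and keep it pressed there steadily with the gripper: the program finishes while still holding it, so that a colleague can drive the screws. Leave the small orange-socket shoe, the spray can and the spanner where they are.

Things in the scene. Friction and masses are not known exactly. Their poses are not given: they have to be found in the camera images.
- jig: Fixed screwing jig: steel base 270 (x) x 280 (y) mm with a plywood bed, bed top 20 mm above the bench. Origin: bench level, below the middle of the bed; x away from the robot (pressing direction), y along the fence, z up. Unpressed fence face at x = +50 mm; slide track at x = -95 mm; blue spring housing x = 116 to 138 mm, 42 mm high; pointer scale at y = -120 to -96 mm, 35 mm high.
- fence_face (a point): Yellow sprung fence, 12 (x) x 170 (y) mm, from 21 to 40 mm above the bench. This point: in the plane of its front face, mid-length, at bench level; axes as the jig's; it moves with the fence. Black marks at y = -70 and +70 mm show where the ends of the large shoe's plate belong. A black pointer at its -y end travels over the scale.
- fence (a joint): Travel of the fence along the jig's +x, in m: 0 at rest, 0.045 at the bottom. A spring with no preload pushes back with 0.5 N per mm (7 N at 0.014, 15 N at 0.030). The pointer is in the green from 0.014 to 0.030, in yellow on either side, in the red from 0.038.
- slide (a joint): Travel of the size slide along the jig's +y, in m: 0.13 is fully home at the red end stop; starts at 0.02 to 0.075. Stays where it is left; about 2 N of friction.
- slide_grip (a point): Middle of the top of the slide's red grip, 74 mm above the bench. Grip 18 (jig x) x 22 (jig y) mm, 34 mm tall, on a black carriage 28 x 30 mm. A steel finger on it, 12 mm wide, at 23 to 35 mm above the bench, reaches over the bed to jig x = +20 mm: until the slide is home it stands where the shoe belongs; at home it is 9 mm beyond the centred shoe's +y end.
- shoe: Large rack post shoe, loose, 0.4 to 0.65 kg: steel base plate 70 (x) x 140 (y) x 8 mm with a blue open square socket 40 x 40 mm (4 mm walls) upright at its centre, rim 60 mm above the underside. Origin: centre of the underside; y along the plate's long side, z up. A half turn makes no difference; a long edge goes against the fence. Can be gripped across the socket.
- small_shoe: Small rack post shoe, not wanted: plate 50 x 100 x 8 mm, orange socket 30 x 30 mm, 48 mm high overall. Origin: centre of the underside. Leave alone.
- spray_can: Green spray can, 60 mm across, 170 mm tall, standing. Origin: centre of the underside. Leave alone.
- wrench: Steel spanner lying flat on the bench to the right of the jig. Leave alone.
Mind the look-alikes: they are no part of the job. Leave any pink or purple look-alike of the shoe alone.

How it is judged (in metres and radians):
On the way, in this order (a step that is already met when the one before it is completed fails the run):
1. the size slide is home at its end stop, the large shoe not yet on the jig (value of joint slide above 0.124 m and horizontal distance between shoe and fence_face above 0.1 m), for 0.2 s.
2. the large shoe lies flat on the bed in front of the fence, between the marks, the slide still home (value of joint slide above 0.124 m and z of shoe in the frame of jig between 0.015 and 0.026 m and angle between shoe's own z axis and vertical below 0.08 rad and y of shoe in the frame of fence_face between -0.013 and 0.013 m and x of shoe in the frame of fence_face between -0.07 and -0.03 m), for 0.1 s.
3. the shoe is pressed squarely on the fence, pointer in the green (value of joint slide above 0.124 m and z of shoe in the frame of jig between 0.015 and 0.026 m and angle between shoe's own z axis and vertical below 0.08 rad and y of shoe in the frame of fence_face between -0.013 and 0.013 m and x of shoe in the frame of fence_face between -0.0405 and -0.032 m and angle between the y axis of shoe and the y axis of jig, either way round below 0.06 rad and value of joint fence between 0.0135 and 0.0305 m and contact force between shoe and fence between 5 and 20 N and contact force between the fingers and shoe above 1 N and contact force between each of the arm, the fingers and fence below 0.5 N), for 1 s.
At the end, for the whole second after the job is handed in: For the last second: gripper holds the large shoe flat on the bed (5 mm, 0.08 rad), centred within 13 mm, square within 0.06 rad, on the fence with 5-20 N, fence still and pressed 13.5-30.5 mm (green 14-30), robot off the fence, size slide within 6 mm of its stop (all of step 3 and linear speed of shoe below 0.01 m/s and velocity of joint fence between -0.005 and 0.005 m/s); the arm keeps its last pose, push and grip.
It fails at once if fence pushed into the red (value of joint fence above 0.038 m).
It fails at once if small_shoe disturbed (moved over 20 mm) (distance of small_shoe from where it was at the start of the episode above 0.02 m).
It fails at once if spray_can disturbed (moved over 20 mm) (distance of spray_can from where it was at the start of the episode above 0.02 m).
It fails at once if wrench disturbed (moved over 20 mm) (distance of wrench from where it was at the start of the episode above 0.02 m).
It also fails if it takes over 53 s, if anything falls off the work surface, if the arm or the gripper's body presses on something with over 40 N, if the wrist force passes 120 N, or if a joint passes its speed limit or range.

## Working session

There is one attempt and no reset: what is moved stays moved. The work goes in short steps, Python scripts to look and compute and a shell command to move; the robot and the scene stay as the last step left them, time stands still between calls to the robot, and variables do not carry over. Pictures are saved under pics/ and viewed, about 8 in all and at most 12, crops included, and the job is handed in when it is done.

```bash
mkdir -p pics; cat > h.py <<'E'
import cv2, numpy as np
from station import robot
def snap(n, save=None):
    s=robot.snapshot(n)
    if save: cv2.imwrite('pics/'+save, s['image'][:,:,::-1])
    return s
def ray(s,u,v,z):
    K=np.array(s['camera_matrix'],float);R=cv2.Rodrigues(np.array(s['rvec'],float))[0];t=np.array(s['tvec'],float).ravel()
    c=-R.T@t; d=R.T@np.linalg.inv(K)@np.array([u,v,1.]); return c+d*(z-c[2])/d[2]
def proj(s,p):
    return cv2.projectPoints(np.array(p,float).reshape(-1,1,3),np.array(s['rvec'],float),np.array(s['tvec'],float),np.array(s['camera_matrix'],float),None)[0].reshape(-1,2)
E
python3 - <<'E'
from h import *
for n in('scene','top'):
    s=snap(n,n+'1.png'); R=cv2.Rodrigues(np.array(s['rvec'],float))[0]; print(n,(-R.T@np.array(s['tvec']).ravel()).round())
print(robot.get_state())
E
```

```text
scene [1014. -501. 1145.]
top [ 190.  -96. 1468.]
{'time': 0.1, 'q': array([-1.50306071e+00,  1.59002343e-01,  1.59808253e+00, -2.05347636e-05,
        1.38620244e+00, -2.10106053e-01]), 'dq': array([ 0.00028462, -0.00165984, -0.00391122,  0.00029179, -0.00019807,
       -0.00034422]), 'joint_torque': array([-3.46212819e-04, -3.86502850e+01, -3.22960353e+01,  7.02835433e-02,
        3.38542694e-02, -5.60184969e-05]), 'ee_pos': array([ 157.64258023, -552.38570586,  213.72012061]), 'eef_rot': array([ 1.00334435,  1.32907465, -1.00123573]), 'ft_force': array([ 1.08632134, -0.07148232, -1.20570415]), 'torque': array([ 0.02977375,  0.02083271, -0.05522829]), 'finger_gap': 1.0034908283515636}
```

View pics/scene1.png

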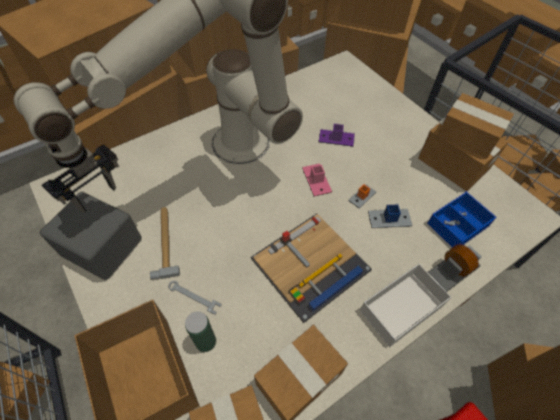

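View pics/top1.png

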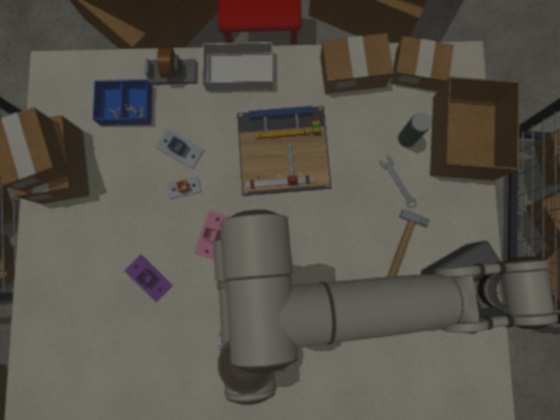

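Seen (top view):
- Large shoe, grey plate with blue socket, at (180,148).
- Small orange-socket shoe at (183,187).
- Pink look-alike at (210,235) and purple at (148,278).
- Blue tray at (122,102).
- Jig: yellow fence around (285,132), red grip at (293,180), red end stop around (250,184).
- Can at (414,130) and spanner at (398,182).

My choice is the blue-socket shoe at top (180,148), scene (392,215). Next I'll measure it and check it in a crop.

```bash
python3 - <<'E'
from h import *
T=snap('top');S=snap('scene')
def comps(s,lo,hi,box,amin=8):
    x0,y0,x1,y1=box
    hsv=cv2.cvtColor(s['image'],cv2.COLOR_RGB2HSV); m=cv2.inRange(hsv,lo,hi)
    k=np.zeros_like(m);k[y0:y1,x0:x1]=m[y0:y1,x0:x1]
    n,l,st,c=cv2.connectedComponentsWithStats(k)
    out=[]
    for i in range(1,n):
        if st[i,4]>=amin:
            ys,xs=np.where(l==i); r=cv2.minAreaRect(np.c_[xs,ys].astype(np.float32)); out.append((c[i],st[i,4],cv2.boxPoints(r)))
    return out
def show(nm,s,o,z):
    for c,a,b in o: print(nm,c.round(1),a,'P',ray(s,*c,z)[:2].round(1),'box',[ray(s,*p,z)[:2].round(0).tolist() for p in b])
for nm,s,bj,bs in(('T',T,(235,100,335,200),(155,125,208,172)),('S',S,(245,205,375,320),(360,195,420,235))):
    show(nm+' yellow',s,comps(s,(20,130,110),(33,255,255),bj,20),40)
    show(nm+' red',s,comps(s,(0,170,90),(7,255,255),bj)+comps(s,(173,170,90),(180,255,255),bj),74)
    show(nm+' housing',s,comps(s,(100,120,40),(125,255,255),bj,30),42)
    show(nm+' socket',s,comps(s,(95,80,20),(125,255,255),bs,30),60)
# shoe plate: bright grey against bench
a=T['image'][90:210,150:340]; b=S['image'][190:320,240:430]
cv2.imwrite('pics/c.png',np.vstack([cv2.resize(a,None,fx=4,fy=4,interpolation=2)[:, :760],])[:,:,::-1])
E
```

```text
T yellow [271.9 133.5] 24 P [632.5 -58.1] box [[635.0, -27.0], [633.0, -90.0], [630.0, -90.0], [631.0, -27.0]]
T red [292. 178.] 15 P [ 482.6 -117.7] box [[486.0, -112.0], [486.0, -124.0], [479.0, -124.0], [480.0, -112.0]]
T housing [280.7 111.5] 222 P [702.4 -86.7] box [[702.0, 10.0], [715.0, -179.0], [702.0, -179.0], [689.0, 9.0]]
S yellow [320.3 269.8] 239 P [638.1 -91.3] box [[634.0, -174.0], [624.0, -4.0], [643.0, -5.0], [652.0, -175.0]]
S yellow [293.9 289.9] 33 P [ 646.9 -196.2] box [[643.0, -208.0], [639.0, -186.0], [651.0, -184.0], [656.0, -206.0]]
S red [285.6 234.5] 24 P [ 491.7 -120.7] box [[486.0, -129.0], [482.0, -112.0], [499.0, -111.0], [503.0, -127.0]]
S housing [335.9 286.9] 464 P [709.4 -87.5] box [[703.0, -185.0], [691.0, 14.0], [717.0, 13.0], [727.0, -185.0]]
S socket [391.8 213.2] 212 P [612.4 222.9] box [[573.0, 224.0], [601.0, 266.0], [648.0, 221.0], [621.0, 181.0]]
```

View pics/c.png

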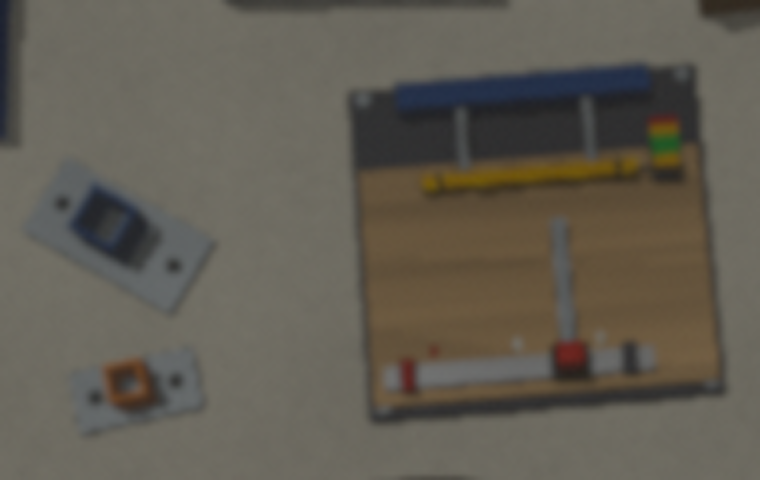

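The crop confirms the choice: grey plate with a blue open socket at crop (105,222), clearly longer than the orange shoe. The slide grip is at crop (570,357), and the red stop at its left end is at (408,375). Next I'll refine the poses from corner points.

```bash
python3 - <<'E'
from h import *
T=snap('top');S=snap('scene')
g=lambda x,y,z:ray(T,150+x/4-.375,90+y/4-.375,z)[:2]
def rect(nm,pts,z):
    P=np.array([g(x,y,z) for x,y in pts]); print(nm,P.round(0).tolist(),'c',P.mean(0).round(1),'sides',[np.linalg.norm(P[i]-P[i-1]).round(0) for i in range(4)],'ang',[np.degrees(np.arctan2(*(P[i]-P[i-1])[::-1])).round(1) for i in range(4)])
rect('base',[(350,92),(692,66),(722,393),(372,420)],12)
rect('plate',[(70,158),(217,243),(172,315),(22,228)],8)
print('fence ends',g(422,185,40),g(638,168,40),'marks',g(440,183,40),g(620,167,40),'housing',g(396,98,42),g(648,78,42),'stop',g(408,375,40),'grip',g(570,357,74))
# plate by segmentation
for nm,s,(x0,y0,x1,y1) in(('T',T,(152,126,208,172)),('S',S,(362,198,418,234))):
    im=cv2.resize(s['image'][y0:y1,x0:x1],None,fx=4,fy=4,interpolation=cv2.INTER_CUBIC)
    lab=cv2.cvtColor(im,cv2.COLOR_RGB2LAB); b=lab[:,:,2]; print(nm,'b pct',np.percentile(b,[2,25,50,75,98]))
    _,m=cv2.threshold(b,0,255,cv2.THRESH_BINARY_INV+cv2.THRESH_OTSU)
    c=max(cv2.findContours(m,cv2.RETR_EXTERNAL,2)[0],key=cv2.contourArea)
    p=cv2.boxPoints(cv2.minAreaRect(c)); w=np.array([ray(s,x0+u/4-.375,y0+v/4-.375,8)[:2] for u,v in c[:,0]]).astype(np.float32)
    r=cv2.minAreaRect(w);print('plate',r)
    cv2.imwrite(f'pics/m{nm}.png',m)
E
```

```text
base [[713.0, 53.0], [728.0, -221.0], [462.0, -237.0], [445.0, 36.0]] c [587.1 -92. ] sides [np.float64(268.0), np.float64(275.0), np.float64(267.0), np.float64(273.0)] ang [np.float64(3.6), np.float64(-86.7), np.float64(-176.6), np.float64(93.5)]
plate [[664.0, 279.0], [591.0, 160.0], [533.0, 195.0], [606.0, 316.0]] c [598.5 237.3] sides [np.float64(68.0), np.float64(139.0), np.float64(68.0), np.float64(142.0)] ang [np.float64(-33.1), np.float64(-121.3), np.float64(148.8), np.float64(58.8)]
fence ends [625.73667679  -5.79983844] [ 636.0626634  -174.23091716] marks [627.06854516 -19.85476655] [ 637.15215229 -160.25403463] housing [696.12824844  14.01840353] [ 708.28485554 -183.68932374] stop [475.08427426   5.95491702] grip [ 479.88254477 -118.02618792]
T b pct [120. 127. 133. 134. 134.]
plate ((598.812255859375, 238.53543090820312), (139.9463348388672, 69.2877197265625), 59.18778991699219)
S b pct [109. 129. 139. 140. 141.]
plate ((593.4501953125, 259.1831970214844), (64.39541625976562, 75.13832092285156), 58.754058837890625)
```

```bash
python3 - <<'E'
from h import *
from scipy.spatial.transform import Rotation as R
st=robot.get_state(); M=R.from_rotvec(st['eef_rot']).as_matrix(); print(M.round(3)); 
z=M[:,2]; print('jaw angle',np.degrees(np.arctan2(z[1],z[0])), st['q'][5])
th=np.radians(3.5); O=np.array([577,-93.]); c,s=np.cos(th),np.sin(th); Rm=np.array([[c,-s],[s,c]])
for n,p in(('grip?',(-95,-19)),('griphome',(-95,85)),('shoe at contact',(15,0)),('pre',(0,0))): print(n,(O+Rm@p).round(1))
T=snap('top')
print('grip top measured in jig', (Rm.T@(ray(T,292,178.5,74)[:2]-O)).round(1))
E
```

```text
[[-0.     0.962  0.274]
 [ 0.001  0.274 -0.962]
 [-1.     0.    -0.001]]
jaw angle -74.08574832685322 -0.21008286382595034
grip? [ 483.3 -117.8]
griphome [477. -14.]
shoe at contact [592.  -92.1]
pre [577. -93.]
grip top measured in jig [-97.3 -18.8]
```

```bash
python3 -m jog '[[[0,0,0,0,0,3,6],[0,0,-2,3,4,4,6],[0,0,-4,6,8,4,6],[0,0,-6,9,12,3,6],[0,0,-8,12,16,2,6],[0,0,-10,15,20,1,6],[0,0,-12.4,18,24,0,6],[0,0,-12.4,21,28,-1,6],[0,0,-12.4,24,32,-2,6],[0,0,-12.4,27,36,-3,6]]]' 15
```

```text
time: 1.35
ee_pos: [424.0, -197.4, 186.1]
eef_rot: [1.164, 1.236, -1.164]
ft_force: [0.9, -0.3, 0.3]
finger_gap: 0.655
```

```bash
python3 -m jog '[[[0,0,0,2,3,-1.5,6],[0,0,0,4,5.5,-3,6],[0,0,0,5.5,7.5,-5,6],[0,0,0,5.5,7.5,-7,6],[0,0,0,5.5,7.5,-7,6],[0,0,0,5.5,7.5,-7,6]]]'
python3 - <<'E'
from h import *
s=snap('scene'); cv2.imwrite('pics/d.png',cv2.resize(s['image'][170:320,220:420],None,fx=4,fy=4,interpolation=2)[:,:,::-1])
print(robot.get_state()['ee_pos'])
E
```

```text
time: 1.95
ee_pos: [477.9, -124.3, 116.4]
eef_rot: [1.164, 1.238, -1.164]
ft_force: [0.2, -0.5, -0.3]
finger_gap: 0.65
[ 478.41552026 -124.76549475  117.14825429]
```

View pics/d.png

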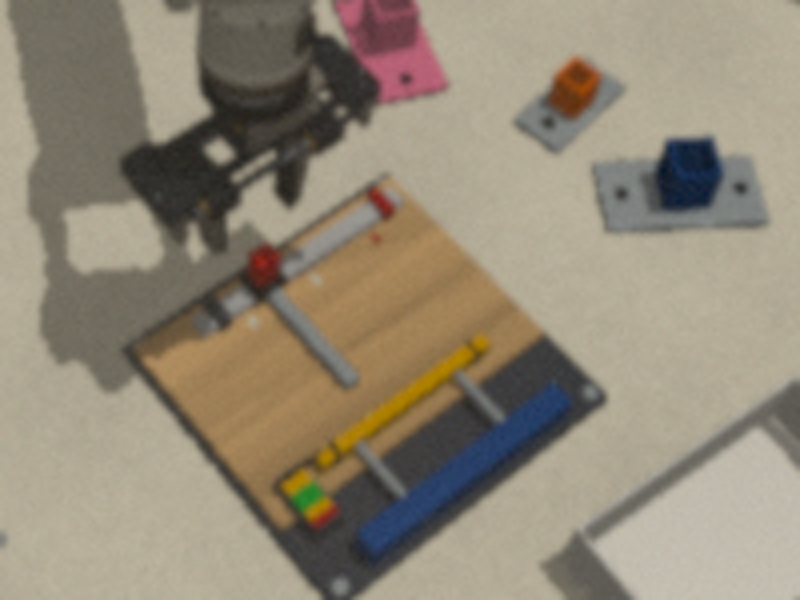

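The crop shows the open fingers at (215,240) and (290,200), straddling above the red grip at (263,265). The TCP reads about 5 mm short in x and 6 mm short in y, so I'll correct that while descending.

```bash
python3 -m jog '[[[0,0,0,0.4,0.6,-3,6],[0,0,0,0.4,0.6,-5.5,6],[0,0,0,0.4,0.6,-6.6,6],[0,0,0,0.4,0.6,-6.6,6],[0,0,0,0.4,0.6,-6.6,6]]]'
```

```text
time: 2.5
ee_pos: [482.9, -119.0, 51.6]
eef_rot: [1.164, 1.235, -1.163]
ft_force: [0.1, -0.4, 1.0]
finger_gap: 0.651
```

```bash
python3 -m jog '[[[0,0,0,0,0,0,1.5],[0,0,0,0,0,0,1.5],[0,0,0,0,0,0,1.5],[0,0,0,0,0,0,1.5],[0,0,0,0,0,0,1.5],[0,0,0,0,0,0,1.5],[0,0,0,0,0,0,1.5]]]'
```

```text
time: 3.2
ee_pos: [482.1, -118.0, 50.3]
eef_rot: [1.164, 1.238, -1.164]
ft_force: [-0.4, 0.8, 1.7]
finger_gap: 0.239
```

The grip is held: the gap is 22 mm, as expected. Now I'll drag it along jig +y.

```bash
python3 -m jog '[[[0,0,0,-0.1,1.2,0,1.5],[0,0,0,-0.2,2.4,0,1.5],[0,0,0,-0.2,3.6,0,1.5],[0,0,0,-0.3,4.8,0,1.5],[0,0,0,-0.4,6,0,1.5],[0,0,0,-0.4,7.2,0,1.5],[0,0,0,-0.5,8.4,0,1.5],[0,0,0,-0.6,9.3,0,1.5],[0,0,0,-0.6,10,0,1.5],[0,0,0,-0.6,10,0,1.5]]]'
python3 -m jog '[[[0,0,0,0,0.3,0,1.5],[0,0,0,0,0.6,0,1.5],[0,0,0,0,0.9,0,1.5],[0,0,0,0,0.9,0,1.5],[0,0,0,0,0.9,0,1.5]]]'
```

```text
time: 4.2
ee_pos: [475.6, -16.5, 50.3]
eef_rot: [1.164, 1.24, -1.163]
ft_force: [-3.7, 1.7, 7.8]
finger_gap: 0.237
time: 4.7
ee_pos: [475.4, -12.7, 50.2]
eef_rot: [1.157, 1.234, -1.168]
ft_force: [-5.5, -17.6, 4.6]
finger_gap: 0.24
```

The force jump (−17.6 N along y) at measured y −12.7 against an expected −14 means the slide is on its stop. Next: release, lift, and go over the shoe.

```bash
python3 -m jog '[[[0,0,0,0,-0.2,0,5],[0,0,0,0,-0.2,0,5],[0,0,0,0,-0.2,0,5],[0,0,0,0,-0.2,3,5],[0,0,0,0,-0.2,6,7],[0,0,8,2,3,9,8.5],[0,0,16,4,7,9,8.5],[0,0,24,6,11,9,8.5],[0,0,32,8,15,9,8.5],[0,0,40,10,19,9,8.5]]]'
python3 -m jog '[[[0,0,8,1.8,4,-1,8.5],[0,0,15.7,1.8,5.1,-2,8.5],[0,0,15.7,1.8,5.1,-2,8.5],[0,0,15.7,1.8,5.1,-2,8.5]]]'
python3 - <<'E'
from h import *
from scipy.spatial.transform import Rotation as R
st=robot.get_state();z=R.from_rotvec(st['eef_rot']).as_matrix()[:,2];print(np.degrees(np.arctan2(z[1],z[0])),st['ee_pos'])
T=snap('top');s=snap('scene'); cv2.imwrite('pics/e.png',np.hstack([cv2.resize(x,(400,400),interpolation=2) for x in (s['image'][140:300,260:420],T['image'][90:210,150:270])])[:,:,::-1])
E
```

```text
time: 5.7
ee_pos: [576.3, 183.4, 139.9]
eef_rot: [0.63, 1.478, -0.629]
ft_force: [1.1, -0.2, -0.2]
finger_gap: 0.925
time: 6.1
ee_pos: [593.4, 231.9, 119.7]
eef_rot: [0.423, 1.53, -0.424]
ft_force: [-0.3, -0.6, 0.6]
finger_gap: 0.922
-30.92995416660795 [593.41736586 231.89682762 119.69891897]
```

View pics/e.png

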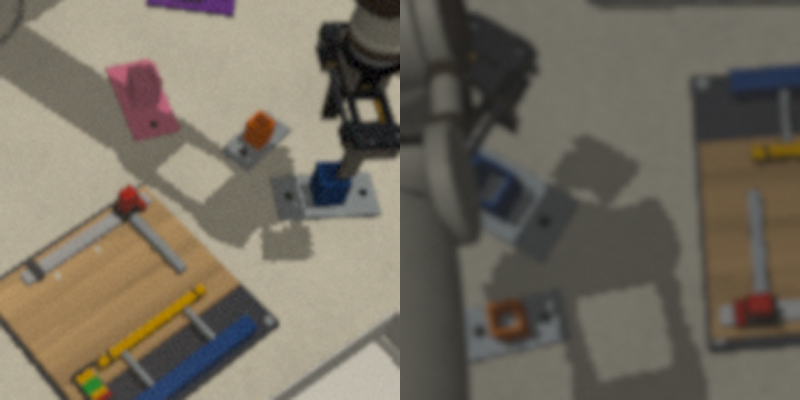

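The picture shows the red grip at the stop (left crop (128,200)). The shoe is unmoved, with the gripper over it. Now descend and grasp.

```bash
python3 -m jog '[[[0,0,0,0.5,0.6,0,7],[0,0,0,0.5,0.6,-3,7],[0,0,0,0.5,0.6,-6,7],[0,0,0,0.5,0.6,-8,7],[0,0,0,0.5,0.6,-9.1,7],[0,0,0,0.5,0.6,-9.1,7],[0,0,0,0.5,0.6,-9.1,7]]]' 45
python3 -m jog '[[[0,0,0,0,0,0,3],[0,0,0,0,0,0,3],[0,0,0,0,0,0,3],[0,0,0,0,0,0,3],[0,0,0,0,0,0,3],[0,0,0,0,0,0,3],[0,0,0,0,0,0,3],[0,0,0,0,0,0,3]]]' 45
```

```text
time: 6.9
ee_pos: [600.1, 237.9, 30.5]
eef_rot: [0.422, 1.528, -0.421]
ft_force: [0.4, -0.3, 0.5]
finger_gap: 0.764
time: 7.7
ee_pos: [599.3, 238.0, 29.6]
eef_rot: [0.421, 1.529, -0.421]
ft_force: [-1.8, -0.3, 4.7]
finger_gap: 0.432
```

```bash
python3 -m jog '[[[0,0,0,0,0,2,3],[0,0,0,0,0,5,3],[0,0,0,0,0,9,3],[0,0,5,-0.2,-4,9,3],[0,0,10,-0.5,-8,9,3],[0,0,15,-1,-12,9,3],[0,0,20,-1.3,-16,9,3],[0,0,25,-1.6,-20,9,3],[0,0,30,-1.9,-24,9,3],[0,0,34.3,-2.2,-28,9,3]]]'
python3 -m jog '[[[0,0,0,0,-3,0,3],[0,0,0,0,-5.1,-1,3],[0,0,0,0,-5.1,-2.5,3],[0,0,0,0,-5.1,-3.5,3],[0,0,0,0,-5.1,-3.5,3],[0,0,0,0,-5.1,-3.5,3]]]'
python3 - <<'E'
from h import *
from scipy.spatial.transform import Rotation as R
st=robot.get_state();z=R.from_rotvec(st['eef_rot']).as_matrix()[:,2];print(np.degrees(np.arctan2(z[1],z[0])),st['ee_pos'],st['ft_force'])
T=snap('top');s=snap('scene'); cv2.imwrite('pics/f.png',np.hstack([cv2.resize(x,(400,400),interpolation=2) for x in (s['image'][190:320,245:375],T['image'][90:210,225:345])])[:,:,::-1])
E
```

```text
time: 8.7
ee_pos: [575.4, -43.3, 117.5]
eef_rot: [-0.05, 1.573, 0.052]
ft_force: [0.6, -0.4, -3.9]
finger_gap: 0.433
time: 9.3
ee_pos: [576.5, -91.8, 83.4]
eef_rot: [-0.049, 1.572, 0.05]
ft_force: [0.5, -0.4, -3.8]
finger_gap: 0.433
3.5955095916678776 [576.50922297 -91.83362846  83.38732039] [ 0.45808219 -0.44617696 -3.83130101]
```

View pics/f.png

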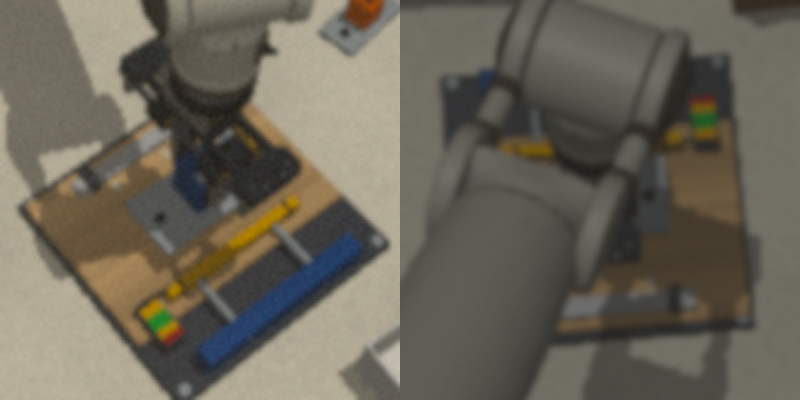

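The shoe hangs level and square over the bed, with its front −y plate corner at left crop (160,253) and the rear one at (127,205). I'll cast these at the plate-top height before lowering.

```bash
python3 - <<'E'
from h import *
s=snap('scene');T=snap('top')
th=np.radians(3.5); O=np.array([577,-93.]); c,n=np.cos(th),np.sin(th); Rm=np.array([[c,-n],[n,c]])
f=lambda x,y,z:(Rm.T@(ray(s,245+x/3.077-.34,190+y/3.077-.34,z)[:2]-O)).round(1)
g=lambda x,y,z:(Rm.T@(ray(T,225+x*.3-.35,90+y*.3-.35,z)[:2]-O)).round(1)
for p in((127,205),(160,253),(240,205)): print('scene',p,f(*p,62))
for p in((668,158),(672,230)): print('top',p,g(p[0]-400,p[1],62))
for p in((170,292),(297,203)): print('fence tip',f(*p,40))
print('fence -y end top', g(690-400,135,40))
E
```

```text
scene (127, 205) [-30.3 -64.8]
scene (160, 253) [ 30.5 -71.5]
scene (240, 205) [37.9 24.9]
top (668, 158) [ 31.1 -69.2]
top (672, 230) [-36.9 -67.1]
fence tip [ 61.1 -82.4]
fence tip [63.8 82. ]
fence -y end top [ 58.1 -92.9]
```

The plate end is at jig y≈−68 (expected −70), so it is centred to within about 2 mm. Lower it to the bed.

```bash
python3 -m jog '[[[0,0,0,0,0,-1.5,3],[0,0,0,0,0,-2.7,3],[0,0,0,0,0,-3.1,3],[0,0,0,0,0,-3.3,3],[0,0,0,0,0,-3.4,3],[0,0,0,0,0,-3.4,3],[0,0,0,0,0,-3.4,3]]]'
```

```text
time: 10.2
ee_pos: [577.4, -93.3, 50.6]
eef_rot: [-0.048, 1.569, 0.048]
ft_force: [0.3, 0.3, -4.8]
finger_gap: 0.435
```

```bash
for i in 1; do python3 -m jog '[[[0,0,0,0,0,-0.05,3],[0,0,0,0,0,-0.1,3],[0,0,0,0,0,-0.1,3],[0,0,0,0,0,-0.1,3]]]'; done; python3 -m jog '[[[0,0,0,0,0,-0.05,3],[0,0,0,0,0,-0.1,3],[0,0,0,0,0,-0.1,3],[0,0,0,0,0,-0.1,3]]]'
```

```text
time: 10.6
ee_pos: [577.3, -93.3, 49.6]
eef_rot: [-0.048, 1.57, 0.048]
ft_force: [0.1, -0.2, -0.4]
finger_gap: 0.43
time: 11.0
ee_pos: [577.3, -93.3, 49.6]
eef_rot: [-0.049, 1.57, 0.048]
ft_force: [-5.1, 1.2, 8.5]
finger_gap: 0.433
```

```bash
python3 -m jog '[[[0,0,0,0.2,0,0.05,3],[0,0,0,0.5,0,0.05,3],[0,0,0,0.8,0,0.05,3],[0,0,0,1,0.1,0.05,3],[0,0,0,1.2,0.1,0.05,3],[0,0,0,1.2,0.1,0.05,3]]]'
python3 -m jog '[[[0,0,0,0.2,0,0,3],[0,0,0,0.5,0,0,3],[0,0,0,0.8,0,0,3],[0,0,0,1,0.1,0,3],[0,0,0,1.2,0.1,0,3],[0,0,0,1.2,0.1,0,3]]]'
```

```text
time: 11.6
ee_pos: [588.2, -92.6, 49.7]
eef_rot: [-0.049, 1.573, 0.048]
ft_force: [-7.6, -0.6, 8.7]
finger_gap: 0.429
time: 12.2
ee_pos: [599.3, -91.9, 49.7]
eef_rot: [-0.05, 1.575, 0.048]
ft_force: [-10.3, -1.5, 11.2]
finger_gap: 0.434
```

```bash
python3 -m jog '[[[0,0,0,0.2,0,0.05,3],[0,0,0,0.4,0,0.05,3],[0,0,0,0.7,0,0.05,3],[0,0,0,1,0.1,0.05,3],[0,0,0,1.3,0.1,0.05,3],[0,0,0,1.5,0.1,0.05,3],[0,0,0,1.5,0.1,0.05,3]]]'
python3 - <<'E'
from h import *
from scipy.spatial.transform import Rotation as R
st=robot.get_state();z=R.from_rotvec(st['eef_rot']).as_matrix()[:,2];print(np.degrees(np.arctan2(z[1],z[0])),z[2],st['ee_pos'],st['ft_force'])
T=snap('top');s=snap('scene'); cv2.imwrite('pics/g.png',np.hstack([cv2.resize(x,(400,400),interpolation=2) for x in (s['image'][220:320,260:360],T['image'][95:155,285:345])])[:,:,::-1])
th=np.radians(3.5); O=np.array([577,-93.]); c,n=np.cos(th),np.sin(th)
for nm,x in(('S',s),('T',T)): print(nm,[(q,(proj(x,[[*(O+np.array([[c,-n],[n,c]])@np.array([50+q,-108])),36]])[0]-([260,220] if nm=='S' else [285,95])).round(1)*(4 if nm=='S' else 400/60)) for q in(0,14,30,38)])
E
```

```text
time: 12.9
ee_pos: [612.1, -91.0, 49.9]
eef_rot: [-0.05, 1.581, 0.049]
ft_force: [-18.0, -2.5, 15.3]
finger_gap: 0.433
3.5730766965404706 -0.010544833248006702 [612.07166289 -91.04927099  49.94941529] [-17.95630406  -2.47519816  15.29180837]
S [(0, array([123.6, 268.8])), (14, array([135.2, 282.8])), (30, array([148.8, 299.2])), (38, array([155.6, 307.2]))]
T [(0, array([210.66666667, 251.33333333])), (14, array([208., 222.])), (30, array([205.33333333, 189.33333333])), (38, array([204.        , 173.33333333]))]
```

View pics/g.png

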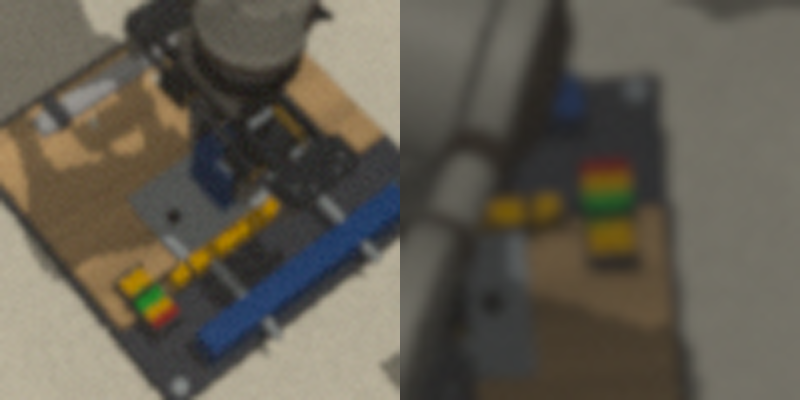

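In the top crop the pointer is the dark band at (608,220), at the lower edge of the green at (607,203). The fence is pressed by the plate. I'll measure the travel from the shift of the yellow fence between pictures.

```bash
python3 - <<'E'
from h import *
S=snap('scene');T=snap('top')
th=np.radians(3.5); O=np.array([577,-93.]); c,n=np.cos(th),np.sin(th); Rm=np.array([[c,-n],[n,c]])
def prof(s,img,ys,z,fn):
    # sample along jig x at given jig y, height z
    xs=np.arange(30,110,1.)
    acc=[]
    for y in ys:
        P=np.array([[*(O+Rm@np.array([x,y])),z] for x in xs]); q=proj(s,P).astype(np.float32)
        v=cv2.remap(img,q[:,:1].copy(),q[:,1:].copy(),cv2.INTER_LINEAR).astype(float)[:,0]
        acc.append(fn(v))
    return xs,np.mean(acc,0)
yel=lambda v:np.clip((v[:,0]+v[:,1])/2-v[:,2]-60 if 0 else v[:,0]*.5+v[:,1]*.5-v[:,2],0,None)
br=lambda v:v.mean(1)
for nm,s in(('scene',S),('top',T)):
    old=cv2.imread(f'pics/{nm}1.png')[:,:,::-1].copy()
    for lab,img in(('old',old),('new',s['image'])):
        xs,p=prof(s,img,np.arange(-66,-56) if nm=='scene' else np.arange(-82,-74),40,yel)
        w=np.clip(p-.6*p.max(),0,None); print(nm,lab,'fence x',(xs*w).sum()/w.sum(),p.max())
    xs,p=prof(s,s['image'],np.arange(-112,-100),36,br);po=prof(s,old,np.arange(-112,-100),36,br)[1]
    print(nm,'scale new-old',list(zip(xs[::2].astype(int),(p-po)[::2].round().astype(int))))
E
```

```text
scene old fence x 60.658716201362935 130.75
scene new fence x 78.29719885322177 140.55
scene scale new-old [(np.int64(30), np.int64(-36)), (np.int64(32), np.int64(-28)), (np.int64(34), np.int64(-19)), (np.int64(36), np.int64(-10)), (np.int64(38), np.int64(-5)), (np.int64(40), np.int64(-2)), (np.int64(42), np.int64(0)), (np.int64(44), np.int64(-1)), (np.int64(46), np.int64(-1)), (np.int64(48), np.int64(0)), (np.int64(50), np.int64(5)), (np.int64(52), np.int64(14)), (np.int64(54), np.int64(22)), (np.int64(56), np.int64(19)), (np.int64(58), np.int64(12)), (np.int64(60), np.int64(6)), (np.int64(62), np.int64(1)), (np.int64(64), np.int64(-2)), (np.int64(66), np.int64(-2)), (np.int64(68), np.int64(-8)), (np.int64(70), np.int64(-14)), (np.int64(72), np.int64(-15)), (np.int64(74), np.int64(-12)), (np.int64(76), np.int64(-5)), (np.int64(78), np.int64(0)), (np.int64(80), np.int64(1)), (np.int64(82), np.int64(-1)), (np.int64(84), np.int64(-1)), (np.int64(86), np.int64(-1)), (np.int64(88), np.int64(0)), (np.int64(90), np.int64(0)), (np.int64(92), np.int64(0)), (np.int64(94), np.int64(0)), (np.in
[... 780 characters left out ...]
t64(62), np.int64(2)), (np.int64(64), np.int64(-1)), (np.int64(66), np.int64(-4)), (np.int64(68), np.int64(-7)), (np.int64(70), np.int64(-7)), (np.int64(72), np.int64(-5)), (np.int64(74), np.int64(-2)), (np.int64(76), np.int64(0)), (np.int64(78), np.int64(2)), (np.int64(80), np.int64(2)), (np.int64(82), np.int64(3)), (np.int64(84), np.int64(3)), (np.int64(86), np.int64(3)), (np.int64(88), np.int64(2)), (np.int64(90), np.int64(3)), (np.int64(92), np.int64(3)), (np.int64(94), np.int64(3)), (np.int64(96), np.int64(2)), (np.int64(98), np.int64(2)), (np.int64(100), np.int64(2)), (np.int64(102), np.int64(2)), (np.int64(104), np.int64(2)), (np.int64(106), np.int64(2)), (np.int64(108), np.int64(2))]
```

The travel is 16–18 mm by both views, so I'll go about 5 mm further to mid-green, ease the down force a little, then hold.

```bash
python3 -m jog '[[[0,0,0,0.2,0,0.03,3],[0,0,0,0.4,0,0.05,3],[0,0,0,0.5,0,0.05,3],[0,0,0,0.5,0,0.05,3],[0,0,0,0.5,0,0.05,3],[0,0,0,0.5,0,0.05,3],[0,0,0,0.5,0,0.05,3],[0,0,0,0.5,0,0.05,3],[0,0,0,0.5,0,0.05,3],[0,0,0,0.5,0,0.05,3]]]'
python3 -m jog '[[[0,0,0,0,0,0,3],[0,0,0,0,0,0,3],[0,0,0,0,0,0,3],[0,0,0,0,0,0,3],[0,0,0,0,0,0,3],[0,0,0,0,0,0,3],[0,0,0,0,0,0,3],[0,0,0,0,0,0,3],[0,0,0,0,0,0,3],[0,0,0,0,0,0,3]]]'
python3 - <<'E'
from h import *
T=snap('top');s=snap('scene'); cv2.imwrite('pics/h.png',np.hstack([cv2.resize(x,(400,400),interpolation=2) for x in (s['image'][220:320,260:360],T['image'][95:155,285:345])])[:,:,::-1])
th=np.radians(3.5); O=np.array([577,-93.]); c,n=np.cos(th),np.sin(th); Rm=np.array([[c,-n],[n,c]])
xs=np.arange(30,110,1.)
for nm,k,ys in(('scene',s,range(-66,-56)),('top',T,range(-82,-74))):
    r=[]
    for img in(cv2.imread(f'pics/{nm}1.png')[:,:,::-1].copy(),k['image']):
        p=0
        for y in ys:
            q=proj(k,[[*(O+Rm@np.array([x,y])),40] for x in xs]).astype(np.float32)
            v=cv2.remap(img,q[:,:1].copy(),q[:,1:].copy(),1).astype(float)[:,0]; p=p+v[:,0]*.5+v[:,1]*.5-v[:,2]
        w=np.clip(p-.6*p.max(),0,None); r.append((xs*w).sum()/w.sum())
    print(nm,'travel',r[1]-r[0])
print(robot.get_state()['eef_rot'])
E
```

```text
time: 14.1
ee_pos: [616.0, -90.8, 50.0]
eef_rot: [-0.049, 1.583, 0.049]
ft_force: [-20.7, -2.4, 15.1]
finger_gap: 0.433
time: 15.1
ee_pos: [616.1, -90.8, 50.0]
eef_rot: [-0.049, 1.583, 0.049]
ft_force: [-20.6, -2.2, 14.8]
finger_gap: 0.431
scene travel 21.306285801889416
top travel 20.249611813415058
[-0.04918031  1.58285981  0.04902883]
```

View pics/h.png

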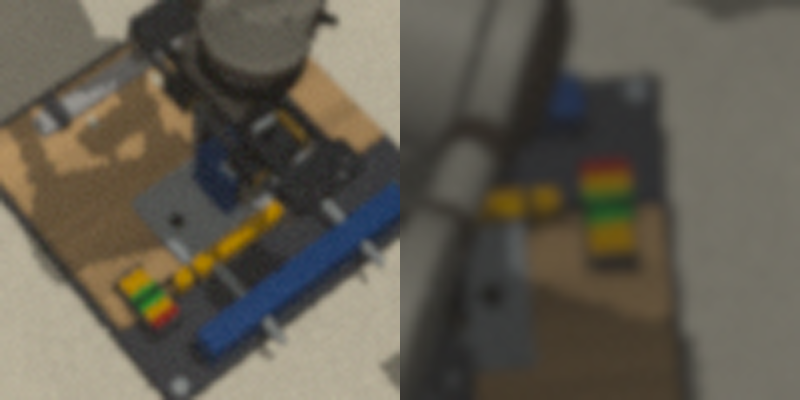

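The pointer stands mid-green in the top crop at (608,207). The plate's −y edge (x≈532) lines up with the black mark (x≈530), and the force is steady. Handing in.

```bash
python3 -c "
from station import robot
print(robot.hand_in()); s=robot.get_state(); print(s['time'],s['ee_pos'],s['ft_force'],s['finger_gap'])"
```

```text
the job is handed in; nothing more can be done
None
the job is handed in; nothing more can be done
```

I slid the red grip home, laid the large blue-socket shoe on the bed in front of the fence, and pressed it until the pointer stood mid-green. I handed in at about 15 s with the gripper still holding it; the hand-in reports no verdict.

**Last checks**
- **Fence travel:** 21.3 mm in the scene view and 20.2 mm in the top view, so about 10.5 N on the fence. Both views showed the pointer in the green.
- **Centring and squareness:** the plate's end lines up with its black mark. The gripper's yaw matched the jig's within about 0.1° at the last yaw check, just before the final 5 mm of pressing. The tool pitched about 0.01 rad during pressing.
- **Steadiness:** position and force did not change over the last second. The grip gap of 39.8 mm matches the 40 mm socket.
- **Slide:** a firm stop (17.6 N) and a picture both confirmed it home. After the shoe was placed the arm hid the grip, so I could not look at it again.

**Disagreements**
- **Wrist force:** it read 20.6 N along the pressing direction, about twice the spring force. I put the rest down to bed friction, because the arm was also pressing down with about 19 N. I did not measure the fence contact force directly.
- **TCP readings:** they sat about 4–6 mm off the commanded pose in x and y throughout, which I corrected for.

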